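# Draw the tapped blind plug from the etching press gearbox

### The arm

A 6-joint arm with a two-finger parallel gripper is mounted at the origin on the work surface. World frame = base frame: x ahead of the robot, y to its left, z up, the work surface at z = 0. Lengths are in m, angles in rad, forces in N, time in s.
With the tool pointing down it reaches from about 0.3 to 0.775 m from the base axis. Payload 14.6 kg.
Tool frame: the origin (TCP) lies midway between the tips of the shut fingers; the grasp point (between the pads) lies 19 mm behind it (grasp_offset is the distance from the TCP to the grasp point, in m); z points along the fingers, y is the line along which they close (so a half turn about z gives the same grasp; the last joint's range is limited). The gripper opens to 94 mm and grips with 3 to 60 N. Pads are 16 mm wide; open, the fingers measure 119 mm over their backs; the gripper's body (75 mm by 177 mm) begins 78 mm behind the grasp point.
Start: joints at [1.078, 0.3, 1.521, -0, 1.321, -0.067], TCP at [0.227, 0.501, 0.205] pointing down, gripper open.
Joint ranges: [-3.03, 3.03], [-0.79, 2.21], [0.23, 2.52], [-1.04, 4.18], [0, 3.07], [-2.55, 2.55]. Speed limits (rad/s): [2.22, 2.22, 2.57, 3.14, 3.14, 3.14].

### API

Orientations are given as [roll, pitch, yaw] about the fixed x, y, z axes, in that order (R = Rz(yaw) Ry(pitch) Rx(roll)).
In Python, from station import * gives the robot as it stands. The module is installed in compiled form; this text tells all that it offers.
- The arm moves only by the tool send_rows, never from a script. Its argument "rows" is a list of rows, each an object of numbers: "dx", "dy", "dz": the shift along the tool's x, y, z in mm; "roll": the turn about the tool's z in degrees; "jaw": the closure, from -1 (fully open) to 1 (shut). In form: [{"dx": .., "dy": .., "dz": .., "roll": .., "jaw": ..}, ...]. A call has 1 to 12 rows; each row shifts and turns the commanded pose from where the row before left it, along the tool's axes as they then stand; what a row does not reach is not made up. A row lasts 1/12 s, in which the tool goes at most 41.7 mm and 7.16 degrees, less where a joint would pass 70% of its speed; a pose out of reach is approached as far as the arm can. A call is refused whole if a number of a shift passes 41.7 or a number of a turn 7.16, either way. A call with a gripper value outside its range is refused whole. The fingers move at their own pace and stop on an object; "force" is the grip in N (left out, the last holds). Time passes only in rows, so rows that do not move let the fingers close. It gives the time, the measured TCP pose, the force, the opening and the grip force at its end, in the units of the state.
- get_obs(): the state, without advancing time (a new reading comes with each control period).
- camera(name): name is "scene" or "side" or "wrist"; returns a dict with "frame" (400x640x3 uint8, red, green, blue), "z_map" (400x640 float32, m along the optical axis (not along the pixel's ray), 0 where there is no reading), "camera_matrix" (3x3 intrinsics, pixels), "D" ([k1, k2, p1, p2, k3] as OpenCV has them; the pictures are not rectified), "rvec" (rotation vector, rad) and "tvec" (3), from world to camera coordinates, as OpenCV has them. Camera axes: x right, y down, z forward; pixel columns grow to the right and rows downward; lengths in m; the calibration is good to about 2 mm. A picture is of the moment at which its call begins.
- hand_in(): hands the job in; it is judged then, once.
The state is a dict: "time_s": time; "qpos": joint angles; "joint_vel": joint speeds; "tau": joint torques, N m; "ee_pos": TCP position; "eef_rot": TCP orientation; "force": force on the tool from outside, world axes, zero at the start; "moment": the same for the moment, N m; "grip_width": finger opening in m; "grip_force": force on a finger pad.
Only numpy, scipy, OpenCV 4.12 (cv2) and the standard library are available. Lean on these libraries where they do the work, as an engineer would, in place of code of your own. Each camera call takes 0.05 s, during which the arm holds its last target. There are 200 camera calls.

### The job

Shut off the drip oiler on the press gearbox by laying its little lever down flat. Then take the puller out of the tool block, screw it clockwise into the tapped plug on top of the gearbox until its collar sits down on the plug, and draw the plug straight up out of its bore. Set the plug gently down in the parts tray, standing on its base with the puller still screwed in, let go, and leave everything else where it is.

Things in the scene. Friction and masses are not known exactly. Their poses are not given: they have to be found in the camera images.
- gearbox: the press's cast gearbox on its sole plate (170 by 250 mm), fixed. Casting 130 mm (x) by 200 mm (y), flat top 90 mm above the bench. Origin: centre of its underside; x to its back, y to its left. On the top: the flush plug at (-14, -45) mm, the drip oiler at (12, 72) mm, a brass breather at (48, 84) mm (18 mm in diameter, 10 mm tall)
- bore_mouth (a point): centre of the mouth of the plug's bore, level with the gearbox top, gearbox axes. The bore is upright, 45 mm in diameter and 26 mm deep
- lever_pivot (a point): pivot of the oiler's lever, 162 mm above the bench, gearbox axes. Below it is the oiler: a glass cup 36 mm in diameter with a flat brass head 11 mm below the pivot and a 17 mm boss 5 mm below it. The lever is a steel bar 6 mm wide, 5 mm thick, with a 9 mm ball at its end, 28 mm from the pivot, 32 mm in all
- oiler_lever (a joint): angle of the oiler's lever: 0 = lying flat (shut), pointing from the pivot along the gearbox's -x axis; 1.57 = standing straight up (feeding). It starts near upright, swings in the gearbox's x-z plane, stays where it is left and takes about 1 N at its tip to move
- plug: steel blind plug, 44 mm in diameter, 26 mm high, held snugly in the bore by a seal (10 to 15 N to draw, and it hardly turns), its top flush with the gearbox top, so it cannot be gripped; 0.15 to 0.3 kg. Origin: centre of its underside, z up. The seal lets go after 16 mm; it is clear of the bore at 26 mm
- plug_top (a point): centre of the plug's top, plug axes: the mouth of its tapped hole, 26 mm in diameter, 22 mm deep, with a coarse right-hand two-start thread of round profile (18 mm a turn, 18 mm clear inside it). Two black dots on the top, on the plug's x axis at +x and -x, mark the thread starts
- puller_grip (a point): centre of the puller's round knurled metal grip, 28 mm in diameter, 40 mm tall, to be held by its sides at any yaw. The puller stands upright in one of the block's three holes, beside a wooden-handled burnisher and a T-handled key. z points up along its rod. A 15 mm rod joins grip and collar; 0.14 to 0.28 kg
- puller_collar (a point): centre of the underside of the puller's collar (32 mm in diameter, 5 mm thick), 54 mm below the grip's centre, puller axes; in the block it rests on the block's top. Below it: a two-start thread 23 mm in diameter, then a 15 mm nose with a tapered tip, 20.5 mm below the collar. The thread's two lower ends lie at the puller's +x and -x
- puller_nose (a point): centre of the tip of the puller's nose, puller axes. Threads: call A the puller's yaw less the plug's yaw, modulo 180 degrees. Lowered in with A between 30 and 160 degrees, it rests with the collar about 7 + A/20 mm above the plug; turned clockwise from above it sinks 18 mm a turn, is caught (cannot be lifted out) below A = 0, and the collar meets the plug near A = -145
- tool_block: wooden tool block, 210 mm (x) by 75 mm (y) by 60 mm tall, fixed. Origin: centre of its underside. Three holes 28 mm in diameter on its x axis, at -62, 0 and 62 mm, a tool in each
- tray: shallow open steel parts tray, 210 mm (x) by 160 mm (y), walls 22 mm tall and 3 mm thick, floor 3 mm thick, fixed to the bench. Origin: centre of its underside. A ball bearing already lies in it, leaving room for the plug at one end
- bearing: ball bearing lying loose in the tray, 47 mm in diameter, 14 mm thick, to be left where it is. Origin: centre of its underside
- burnisher: wooden-handled burnisher standing in the tool block, handle up to 30 mm in diameter. Origin: 82 mm below its top, on the block's top
- tkey: T-handled hex key standing in the tool block, cross bar 70 mm long. Origin: 72 mm below its top, on the block's top
- wrench: small steel wrench lying on the gearbox's top behind the plug, 130 mm long, 38 mm wide, 8 mm thick. Origin: centre of its underside
- brayer: large hand ink roller at the back of the bench. Origin: under the roller's middle
- oil_can: copper oil can with a thin spout at the back of the bench, 150 mm tall. Origin: centre of its underside
- ink_tin: ink tin at the back of the bench, 84 mm in diameter, 60 mm tall. Origin: centre of its underside
- ink_tin2: ink tin at the back of the bench, 72 mm in diameter, 75 mm tall. Origin: centre of its underside
There are look-alikes about, which are no part of the job. Leave any green or yellow look-alike of the plug alone.

How it is judged:
On the way, in this order (a step that is already met when the one before it is completed fails the run):
1. the oiler's lever lies flat (within 0.12 rad) while the plug is still in its bore (value of joint oiler_lever below 0.12 rad and z of plug in the frame of gearbox below 0.068 m), for 0.2 s.
2. the puller is screwed into the seated plug, its collar within 3 mm of the plug's top (z of puller_collar in the frame of plug below 0.029 m and horizontal distance between puller_collar and plug below 0.005 m and angle between the z axis of puller_collar and the z axis of plug, either way round below 0.15 rad and z of plug in the frame of gearbox below 0.068 m), for 0.1 s.
3. the plug is drawn straight up clear of its bore on the puller (z of plug in the frame of bore_mouth above 0.002 m and horizontal distance between plug and bore_mouth below 0.02 m and angle between plug's own z axis and vertical below 0.25 rad and z of puller_collar in the frame of plug below 0.032 m).
At the end, for the whole second after the job is handed in: The plug stands upright (within 0.1 rad) and at rest on the floor of the parts tray, with the puller still screwed into it (collar within 4 mm of the plug's top, in line with it), and the oiler's lever lies flat (within 0.15 rad) (x of plug in the frame of tray between -0.082 and 0.082 m and y of plug in the frame of tray between -0.057 and 0.057 m and z of plug in the frame of tray below 0.006 m and angle between plug's own z axis and vertical below 0.1 rad and z of puller_collar in the frame of plug below 0.03 m and horizontal distance between puller_collar and plug below 0.006 m and angle between the z axis of puller_collar and the z axis of plug, either way round below 0.15 rad and linear speed of plug below 0.02 m/s and value of joint oiler_lever below 0.15 rad); the robot touches nothing.
It fails at once if the plug is tipped by more than 0.4 rad (angle between plug's own z axis and vertical above 0.4 rad).
It fails at once if the plug is dropped or slammed into the tray (over 80 N) (contact force between plug and tray above 80 N).
It fails at once if the bearing in the tray is moved by more than 25 mm (distance of bearing from where it was at the start of the episode above 0.025 m).
It fails at once if another tool in the block is pulled out or moved by more than 25 mm (distance of any of burnisher, tkey from where it was at the start of the episode above 0.025 m).
It fails at once if another thing on the bench or the gearbox is moved by more than 30 mm (distance of any of wrench, brayer, oil_can, ink_tin, ink_tin2 from where it was at the start of the episode above 0.03 m).
It also fails if it takes over 72 s, if anything falls off the work surface, if the arm or the gripper's body presses on something with over 40 N, if the wrist force passes 120 N, or if a joint passes its speed limit or range.

## Working session

There is one attempt and no reset: what is moved stays moved. The work goes in short steps, Python scripts to look and compute and a tool call to move; the robot and the scene stay as the last step left them, time stands still between calls to the robot, and variables do not carry over. Pictures are saved under pics/ and viewed, at most 10 in all, crops included, and the job is handed in when it is done.

Besides the shell and the picture viewer there is one more tool, called after "Emit:" in YAML: its name, and indented under it one key for each argument. send_rows: Moves the arm, as the interface text tells. Its arguments: {"type":"object","properties":{"rows":{"type":"array"},"force":{"type":"number"}},"required":["rows"]}

```bash
mkdir -p pics; cat > h.py <<'E'
import numpy as np,cv2
from station import *
def cam(n):
    c=camera(n); c['R']=cv2.Rodrigues(np.array(c['rvec'],float))[0]; c['t']=np.array(c['tvec'],float).ravel()
    c['K']=np.array(c['camera_matrix'],float); c['D']=np.array(c['D'],float); return c
def ray(c,px):
    p=cv2.undistortPoints(np.array(px,float).reshape(-1,1,2),c['K'],c['D']).reshape(-1,2)
    d=np.c_[p,np.ones(len(p))]@c['R']; return -c['R'].T@c['t'],d
def onz(c,px,z):
    o,d=ray(c,px); return o+d*((z-o[2])/d[:,2])[:,None]
def depth(c,px):
    o,d=ray(c,px); z=np.array([np.median(c['z_map'][int(v)-1:int(v)+2,int(u)-1:int(u)+2]) for u,v in np.array(px).reshape(-1,2)])
    return o+d*z[:,None]
def cloud(c):
    v,u=np.mgrid[0:400,0:640]; px=np.c_[u.ravel(),v.ravel()]
    o,d=ray(c,px); return (o+d*c['z_map'].ravel()[:,None]).reshape(400,640,3)
def save(n,im,s=1):
    cv2.imwrite('pics/'+n,cv2.resize(im[:,:,::-1],None,fx=s,fy=s,interpolation=cv2.INTER_CUBIC))
E
python3 - <<'E'
from h import *
for n in('scene','side'):
    c=cam(n); save(n+'.png',c['frame'],1.25); print(n,-c['R'].T@c['t'],c['R'][2])
print(get_obs())
E
```

```text
scene [1.09269472 0.64353583 1.1626075 ] [-0.38640884 -0.49469344 -0.77843857]
side [ 0.09229458 -0.72393369  0.76435397] [ 0.44497265  0.65551104 -0.6101677 ]
{'time_s': 0.1, 'qpos': array([ 1.07835651e+00,  3.00377510e-01,  1.52152624e+00,  8.25862345e-06,
        1.32067941e+00, -6.66119799e-02]), 'joint_vel': array([-0.00022398,  0.00050233, -0.00324475, -0.0007413 , -0.00033311,
        0.0006592 ]), 'tau': array([-1.59508098e-03, -5.32637787e+01, -3.53282726e+01,  7.08582345e-02,
        2.34507979e-02, -3.44784723e-05]), 'ee_pos': array([0.22708751, 0.50067469, 0.20496086]), 'eef_rot': array([-3.14060488e+00, -7.39127530e-05,  2.71576273e+00]), 'force': array([-1.72127681e-04, -1.82643521e-01,  2.67007065e-01]), 'moment': array([ 0.02065832, -0.00440164,  0.00035115]), 'grip_force': 0.0, 'grip_width': 0.09391935467291514}
```

View pics/scene.png

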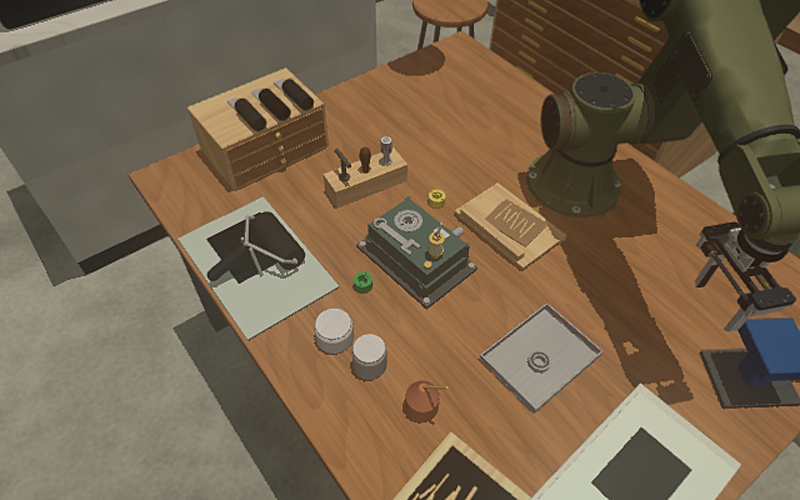

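View pics/side.png

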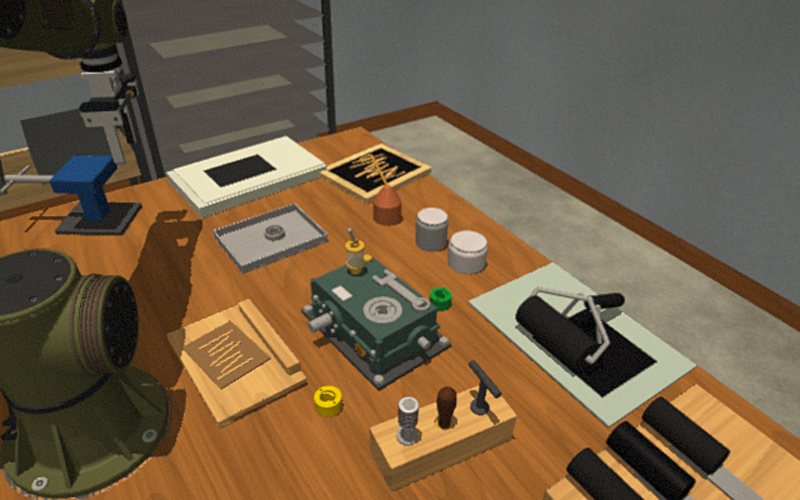

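The scene view shows the plug at (408,219), the oiler at (437,236) and the puller, a knurled metal cylinder, at (386,148). The bearing in the tray is at (538,361). In the side view the plug is at (382,308), the puller at (408,410) and the tray at (270,238).

Things that could be mistaken for the targets:
- **Plug:** the yellow ring at scene (437,197) and the green ring at (363,282) are look-alikes. I choose the grey flush plug on the gearbox.
- **Puller:** the burnisher at scene (365,158) and the T-key at (343,165) stand beside it. I choose the knurled metal grip.

```bash
python3 - <<'E'
from h import *
for n in('scene','side'):
    c=cam(n); P=cloud(c); f=c['frame']; ok=c['z_map']>0
    hsv=cv2.cvtColor(f,cv2.COLOR_RGB2HSV)
    pl=(326,175) if n=='scene' else (306,248); pu=(309,116) if n=='scene' else (326,322); tr=(445,270) if n=='scene' else (205,195)
    print(n,'plug',onz(c,pl,.09),depth(c,pl),'puller',depth(c,pu),'tray',depth(c,tr))
    p0=onz(c,pl,.09)[0]
    near=ok&(np.hypot(P[...,0]-p0[0],P[...,1]-p0[1])<.22)&(abs(P[...,2]-.09)<.004)
    q=P[near][:,:2]; r=cv2.minAreaRect((q*1000).astype(np.float32)); print('gear',r,np.median(P[near][:,2]),near.sum())
    q0=depth(c,pu)[0]
    near=ok&(np.hypot(P[...,0]-q0[0],P[...,1]-q0[1])<.25)&(abs(P[...,2]-.06)<.004)
    print('block',cv2.minAreaRect((P[near][:,:2]*1000).astype(np.float32)),near.sum())
    near=ok&(np.hypot(P[...,0]-q0[0],P[...,1]-q0[1])<.03)&(P[...,2]>.09); a=P[near]; print('puller',a.mean(0),a.min(0),a.max(0))
    t0=depth(c,tr)[0]
    near=ok&(np.hypot(P[...,0]-t0[0],P[...,1]-t0[1])<.25)&(abs(P[...,2]-.022)<.003)
    print('tray',cv2.minAreaRect((P[near][:,:2]*1000).astype(np.float32)),near.sum())
    if n=='scene': save('crop.png',f[90:240,240:400],4)
E
```

```text
scene plug [[ 0.4910402  -0.10269786  0.09      ]] [[ 0.48678262 -0.10797854  0.08240975]] puller [[ 0.40220754 -0.30832721  0.12774994]] tray [[0.39249165 0.31088371 0.00277238]]
gear ((507.8871765136719, -131.72691345214844), (140.25283813476562, 368.92181396484375), 5.140536785125732) 0.09018940672328957 1760
block ((457.98211669921875, -322.3297424316406), (406.45330810546875, 213.71519470214844), 86.04176330566406) 838
puller [ 0.40013716 -0.31377714  0.12109793] [ 0.38370262 -0.33344899  0.09389377] [ 0.41152626 -0.30415126  0.13866419]
tray ((427.04248046875, 293.9010009765625), (479.1487731933594, 287.8935852050781), 73.69046783447266) 444
side plug [[ 0.48922082 -0.10040812  0.09      ]] [[ 0.4979329  -0.08672243  0.07519869]] puller [[ 0.39190186 -0.31794149  0.13378316]] tray [[0.41700819 0.31852658 0.00390508]]
gear ((496.570068359375, -51.203834533691406), (137.57347106933594, 210.94520568847656), 5.915900707244873) 0.08997965792544582 2921
block ((467.4576416015625, -223.59437561035156), (290.3597106933594, 212.61459350585938), 82.03069305419922) 3232
puller [ 0.38714206 -0.32489756  0.12237718] [ 0.37666271 -0.33477863  0.09412699] [ 0.40452533 -0.30642588  0.13636218]
tray ((433.3007507324219, 309.3279724121094), (456.0205383300781, 270.6318664550781), 79.27525329589844) 467
```

View pics/crop.png

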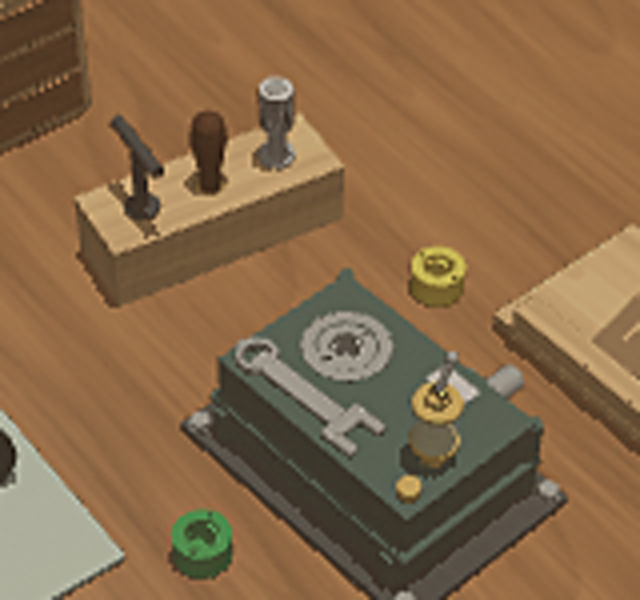

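The crop shows the plug (345,345), the wrench behind it, the upright lever (447,370) and the puller (277,120), a metal cylinder with a light rim. The green and yellow rings stand apart on the bench. Moving above the gearbox.

Emit:
send_rows:
  rows:
    - {"dz": -38}
    - {"dz": -38}
    - {"dz": -38}
    - {"dz": -38}
    - {"dx": -27, "dy": -24}
    - {"dx": -27, "dy": -24}
    - {"dx": -27, "dy": -24}
    - {"dx": -27, "dy": -24}
    - {"dx": -27, "dy": -24}
    - {"dx": -27, "dy": -24}
    - {"dx": -27, "dy": -24}
    - {"dx": -27, "dy": -24}

```text
invalid input at $.rows[0]: expected keys dx, dy, dz, roll, jaw
```

Emit:
send_rows:
  rows:
    - {"dx": -27, "dy": -24}
    - {"dx": -27, "dy": -24}
    - {"dx": -27, "dy": -24}
    - {"dx": -27, "dy": -24}
    - {"dx": -27, "dy": -24}
    - {"dx": -27, "dy": -24}
    - {"dx": -27, "dy": -24}
    - {"dx": -27, "dy": -24}
    - {"roll": -7, "jaw": 1}
    - {"roll": -7}
    - {"roll": -7}
    - {"roll": -3.4}

```text
invalid input at $.rows[0]: expected keys dx, dy, dz, roll, jaw
```

```bash
python3 - <<'E'
from h import *
o=get_obs(); print(o['time_s'],o['qpos'],o['ee_pos'],o['eef_rot'],o['grip_width'])
c=cam('wrist'); save('w1.png',c['frame'],1.25); print(-c['R'].T@c['t'],c['R'][2],c['K'])
P=cloud(c); ok=c['z_map']>0
near=ok&(abs(P[...,2]-.09)<.004); print(cv2.minAreaRect((P[near][:,:2]*1000).astype(np.float32)),near.sum())
E
```

```text
0.2 [ 1.07840749e+00  3.00277973e-01  1.52134857e+00 -3.50035219e-06
  1.32069683e+00 -6.66109356e-02] [0.22709862 0.50074805 0.20509064] [-3.14086333e+00 -4.52544173e-05  2.71581561e+00] 0.09410807639209277
[0.16020234 0.53215045 0.384272  ] [ 0.23347645 -0.10641123 -0.96652232] [[297.33548717   0.         319.68456818]
 [  0.         297.33548717 197.8228266 ]
 [  0.           0.           1.        ]]
((0.0, 0.0), (0.0, 0.0), 0.0) 0
```

View pics/w1.png

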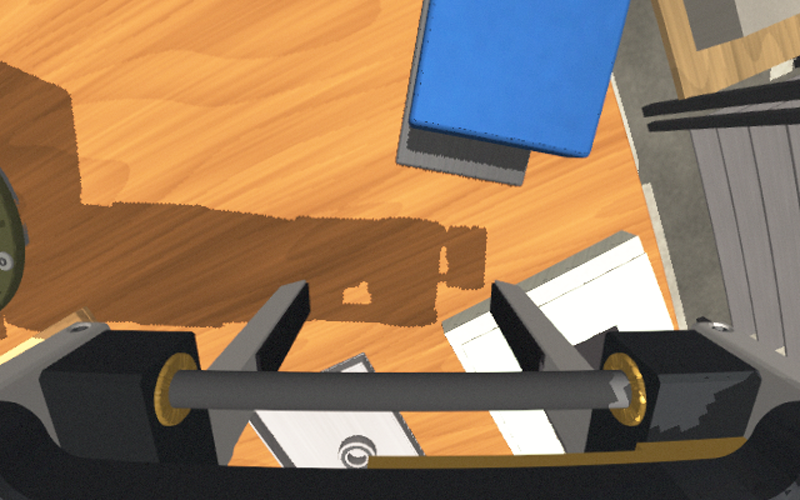

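This wrist picture was taken before any motion, since the rows were refused. It shows that the camera looks out to the tool's +x side. I'll resend with all the keys.

Emit:
send_rows:
  rows:
    - {"dx": 0, "dy": 0, "dz": -38, "roll": 0, "jaw": -1}
    - {"dx": 0, "dy": 0, "dz": -38, "roll": 0, "jaw": -1}
    - {"dx": 0, "dy": 0, "dz": -38, "roll": 0, "jaw": -1}
    - {"dx": 0, "dy": 0, "dz": -38, "roll": 0, "jaw": -1}
    - {"dx": -34, "dy": -21.6, "dz": 0, "roll": 0, "jaw": -1}
    - {"dx": -34, "dy": -21.6, "dz": 0, "roll": 0, "jaw": -1}
    - {"dx": -34, "dy": -21.6, "dz": 0, "roll": 0, "jaw": -1}
    - {"dx": -34, "dy": -21.6, "dz": 0, "roll": 0, "jaw": -1}
    - {"dx": -34, "dy": -21.6, "dz": 0, "roll": 0, "jaw": -1}
    - {"dx": -34, "dy": -21.6, "dz": 0, "roll": 0, "jaw": -1}
    - {"dx": -34, "dy": -21.6, "dz": 0, "roll": 0, "jaw": -1}
    - {"dx": -34, "dy": -21.6, "dz": 0, "roll": 0, "jaw": -1}

```text
time_s: 1.25
ee_pos: [0.4041, 0.2293, 0.3576]
eef_rot: [3.141, 0.0, 2.716]
force: [0.5, 1.0, 0.0]
grip_width: 0.0938
grip_force: 0.0
```

Emit:
send_rows:
  rows:
    - {"dx": -34, "dy": -21.6, "dz": 0, "roll": 0, "jaw": 1}
    - {"dx": -34, "dy": -21.6, "dz": 0, "roll": 0, "jaw": 1}
    - {"dx": -34, "dy": -21.6, "dz": 0, "roll": 0, "jaw": 1}
    - {"dx": -34, "dy": -21.6, "dz": 0, "roll": 0, "jaw": 1}
    - {"dx": -34, "dy": -21.6, "dz": 0, "roll": 0, "jaw": 1}
    - {"dx": -34, "dy": -21.6, "dz": 0, "roll": 0, "jaw": 1}
    - {"dx": -34, "dy": -21.6, "dz": 0, "roll": 0, "jaw": 1}
    - {"dx": -34, "dy": -21.6, "dz": 0, "roll": 0, "jaw": 1}
    - {"dx": 0, "dy": 0, "dz": 0, "roll": -7, "jaw": 1}
    - {"dx": 0, "dy": 0, "dz": 0, "roll": -7, "jaw": 1}
    - {"dx": 0, "dy": 0, "dz": 0, "roll": -7, "jaw": 1}
    - {"dx": 0, "dy": 0, "dz": 0, "roll": -3.4, "jaw": 1}

```text
time_s: 2.25
ee_pos: [0.5799, -0.0389, 0.3571]
eef_rot: [3.141, -0.001, -3.135]
force: [0.0, -0.3, -0.4]
grip_width: 0.0174
grip_force: 0.0
```

```bash
python3 - <<'E'
from h import *
o=get_obs(); print(o['time_s'],o['qpos'],o['ee_pos'],o['eef_rot'],o['grip_width'],o['force'])
c=cam('wrist'); save('w2.png',c['frame'],1.25); print(-c['R'].T@c['t'],c['R'][2])
P=cloud(c); ok=c['z_map']>0
near=ok&(abs(P[...,2]-.09)<.003)&(P[...,0]>.3); print(cv2.minAreaRect((P[near][:,:2]*1000).astype(np.float32)),near.sum())
E
```

```text
2.25 [-1.29930619e-01  3.13649652e-01  1.15930747e+00  1.88951996e-05
  1.66930580e+00 -1.70729511e+00] [ 0.57990651 -0.03885824  0.35707881] [ 3.14148282e+00 -6.61480560e-04 -3.13502260e+00] 0.017426359162254646 [ 0.0223107  -0.25009976 -0.3785504 ]
[ 0.50648333 -0.03850912  0.53630161] [ 2.55944534e-01  8.93453227e-04 -9.66691056e-01]
((585.2666015625, -128.67352294921875), (319.6641845703125, 788.4805297851562), 0.5312833786010742) 11034
```

View pics/w2.png

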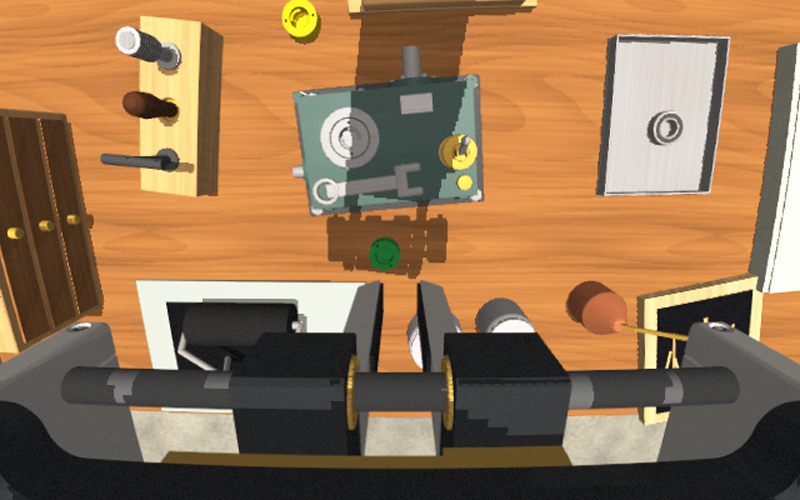

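The wrist view from above (image up is -x, right is +y) shows:
- plug (348,136), oiler (460,152) and breather (464,183)
- puller top (127,40), with the tools along a near-vertical line
- tray (665,115) with its bearing at (665,128)

Next I triangulate these and fit the faces.

```bash
cat >> h.py <<'E'
def tri(obs):
    A=np.zeros((3,3));b=np.zeros(3)
    for c,px in obs:
        o,d=ray(c,px); d=d[0]/np.linalg.norm(d[0]); M=np.eye(3)-np.outer(d,d); A+=M;b+=M@o
    return np.linalg.solve(A,b)
E
python3 - <<'E'
from h import *
w=cam('wrist');s=cam('scene');d=cam('side')
v=1.25
print('puller top',tri([(w,(127/v,38/v)),(s,(309.2,112)),(d,(326.4,320.5))]),tri([(w,(127/v,38/v)),(s,(309.2,112))]))
print('plug',tri([(w,(349/v,137/v)),(s,(326.2,176)),(d,(306,248))]),onz(w,(349/v,137/v),.09))
print('breather',onz(w,(464/v,183/v),.1))
print('oiler', tri([(w,(460/v,152/v)),(s,(240+437/4,90+402/4))]),'levertip',tri([(w,(464/v,141/v)),(s,(240+452/4,90+357/4)),(d,(351/v,232/v))]))
P=cloud(w);ok=w['z_map']>0; h=cv2.cvtColor(w['frame'],cv2.COLOR_RGB2HSV)
U,V=np.meshgrid(np.arange(640)*v,np.arange(400)*v)
def rect(n,x0,x1,y0,y1,z,t):
    m=(ok&(U>x0)&(U<x1)&(V>y0)&(V<y1)&(abs(P[...,2]-z)<t)).astype(np.uint8)
    m=cv2.morphologyEx(m,cv2.MORPH_OPEN,np.ones((2,2))).astype(bool)
    print(n,cv2.minAreaRect((P[m][:,:2]*1000).astype(np.float32)),np.median(P[m][:,2]),m.sum())
rect('gear',280,500,60,220,.09,.004); rect('block',130,230,10,205,.06,.004)
rect('traytop',590,740,30,205,.021,.004); rect('trayfloor',600,730,35,195,.003,.003)
m=ok&(U>590)&(U<740)&(V>30)&(V<205)&(P[...,2]>.011)&(P[...,2]<.017);q=P[m]
print('bearing',onz(w,(665/v,128/v),.014), depth(w,(674/v,120/v)))
for n,px in dict(tl=(612,36),tr=(729,38),bl=(599,193),br=(710,193)).items(): print(n,onz(w,(px[0]/v,px[1]/v),.022))
for n,px in dict(tl=(294,93),tr=(476,77),bl=(313,213),br=(482,199)).items(): print(n,onz(w,(px[0]/v,px[1]/v),.09))
f=w['frame']
save('c1.png',np.hstack([cv2.resize(f[85:135,250:310],(360,300)),cv2.resize(f[10:60,85:145],(360,300))]),1)
E
```

```text
puller top [ 0.3942687  -0.31699489  0.13498543] [ 0.39307103 -0.31986001  0.13171031]
plug [ 0.49193649 -0.09869753  0.08825114] [[ 0.49296393 -0.0975369   0.09      ]]
breather [[0.54397024 0.0365094  0.1       ]]
oiler [0.50858977 0.02224843 0.15063254] levertip [0.49703777 0.01893866 0.18386154]
gear ((506.2442932128906, -47.50933837890625), (156.12454223632812, 245.3060302734375), 7.868903160095215) 0.08999171031532371 10302
block ((502.632568359375, -217.772216796875), (343.70526123046875, 239.1286163330078), 72.17644500732422) 0.05995749847880538 5094
traytop ((467.2691650390625, 193.76248168945312), (217.25250244140625, 468.10308837890625), 3.1852405071258545) 0.019837535412191853 1160
trayfloor ((461.2794494628906, 198.81134033203125), (205.333984375, 476.7171630859375), 1.462389349937439) 0.0025776107441646268 8947
bearing [[0.47083224 0.32890663 0.014     ]] [[0.45984856 0.33915039 0.01574119]]
tl [[0.35903934 0.23360718 0.022     ]]
tr [[0.35177934 0.39741879 0.022     ]]
bl [[0.56178179 0.24114137 0.022     ]]
br [[0.55843296 0.40808292 0.022     ]]
tl [[ 0.44453825 -0.15909012  0.09      ]]
tr [[0.42629736 0.04633297 0.09      ]]
bl [[ 0.58232712 -0.14365315  0.09      ]]
br [[0.56370354 0.06093813 0.09      ]]
```

View pics/c1.png

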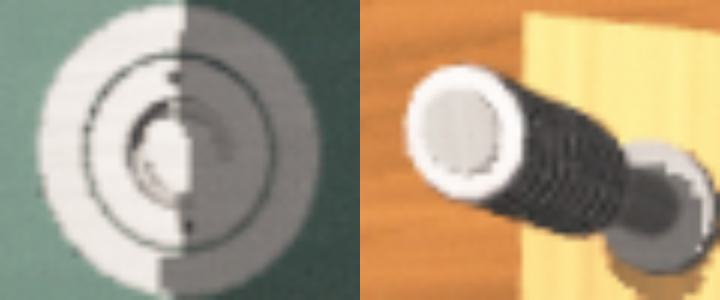

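The close crop shows the plug's dots at (175,77) and (188,228), so the plug's yaw is about 5° and its centre is at about (0.494,-0.097). The puller is confirmed as the metal knurled grip. Now the lever.

Emit:
send_rows:
  rows:
    - {"dx": 9.4, "dy": 12.2, "dz": 31, "roll": 0, "jaw": 1}
    - {"dx": 9.4, "dy": 12.2, "dz": 31, "roll": 0, "jaw": 1}
    - {"dx": 9.4, "dy": 12.2, "dz": 31, "roll": 0, "jaw": 1}
    - {"dx": 9.4, "dy": 12.2, "dz": 31, "roll": 0, "jaw": 1}
    - {"dx": 9.4, "dy": 12.2, "dz": 31, "roll": 0, "jaw": 1}
    - {"dx": 0, "dy": 0, "dz": 13, "roll": 0, "jaw": 1}
    - {"dx": 0, "dy": 0, "dz": 12, "roll": 0, "jaw": 1}
    - {"dx": 8, "dy": 0, "dz": 0, "roll": 0, "jaw": 1}
    - {"dx": 8, "dy": 0, "dz": 0, "roll": 0, "jaw": 1}

```text
time_s: 3.2
ee_pos: [0.5162, 0.0225, 0.1773]
eef_rot: [3.142, -0.001, 3.14]
force: [0.8, -0.8, 0.4]
grip_width: 0.0003
grip_force: 0.0
```

Emit:
send_rows:
  rows:
    - {"dx": 7, "dy": 0, "dz": 0, "roll": 0, "jaw": 1}
    - {"dx": 7, "dy": 0, "dz": 0, "roll": 0, "jaw": 1}
    - {"dx": 7, "dy": 0, "dz": 0, "roll": 0, "jaw": 1}
    - {"dx": 0, "dy": 0, "dz": 3, "roll": 0, "jaw": 1}
    - {"dx": 0, "dy": 0, "dz": 3, "roll": 0, "jaw": 1}
    - {"dx": 0, "dy": 0, "dz": 3, "roll": 0, "jaw": 1}
    - {"dx": 0, "dy": 0, "dz": 0, "roll": 0, "jaw": 1}

```text
time_s: 3.78
ee_pos: [0.4957, 0.0224, 0.1677]
eef_rot: [-3.142, -0.001, 3.142]
force: [-0.6, -0.2, 1.0]
grip_width: 0.0005
grip_force: 0.3
```

Emit:
send_rows:
  rows:
    - {"dx": 0, "dy": 0, "dz": 1, "roll": 0, "jaw": 1}
    - {"dx": 0, "dy": 0, "dz": 1, "roll": 0, "jaw": 1}
    - {"dx": 0, "dy": 0, "dz": 1, "roll": 0, "jaw": 1}
    - {"dx": 0, "dy": 0, "dz": 0, "roll": 0, "jaw": 1}
    - {"dx": 0, "dy": 0, "dz": 0, "roll": 0, "jaw": 1}

```text
time_s: 4.2
ee_pos: [0.4959, 0.0225, 0.1653]
eef_rot: [3.142, -0.0, -3.142]
force: [-0.7, -0.6, 0.1]
grip_width: 0.0005
grip_force: 0.0
```

Emit:
send_rows:
  rows:
    - {"dx": 0, "dy": 0, "dz": 1, "roll": 0, "jaw": 1}
    - {"dx": 0, "dy": 0, "dz": 0.5, "roll": 0, "jaw": 1}
    - {"dx": 0, "dy": 0, "dz": 0, "roll": 0, "jaw": 1}
    - {"dx": 0, "dy": 0, "dz": 0, "roll": 0, "jaw": 1}

```text
time_s: 4.53
ee_pos: [0.496, 0.0224, 0.1647]
eef_rot: [-3.142, 0.001, -3.142]
force: [-3.3, -0.4, 8.4]
grip_width: 0.0004
grip_force: 4.2
```

```bash
python3 - <<'E'
from h import *
o=get_obs(); print(o['force'],o['moment'],o['ee_pos'])
d=cam('side');s=cam('scene')
save('lev.png',np.hstack([cv2.resize(d['frame'][150:230,240:330],(450,400)),cv2.resize(s['frame'][135:215,310:400],(450,400))])[:, :900],.88)
E
```

```text
[-3.29058329 -0.35451384  8.43050822] [-0.03062262  0.67568199  0.03990361] [0.49599096 0.02243204 0.16465146]
```

View pics/lev.png

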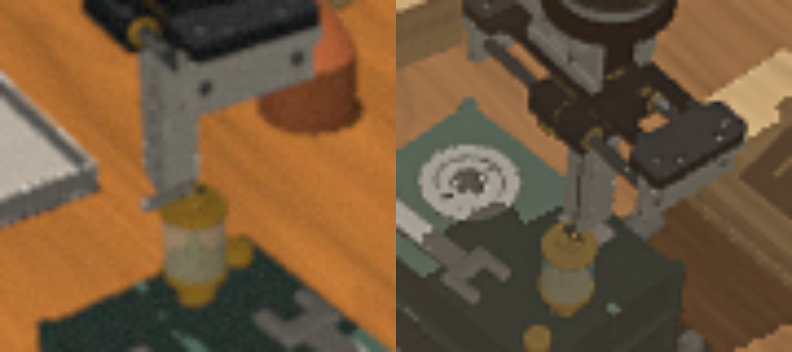

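The picture shows the lever lying flat under the finger, and the 8 N reaction says it is on its stop. I lift off and go to a spot over the tool block.

Emit:
send_rows:
  rows:
    - {"dx": 0, "dy": 0, "dz": -20, "roll": 0, "jaw": 1}
    - {"dx": 0, "dy": 0, "dz": -35, "roll": 0, "jaw": 1}
    - {"dx": 0, "dy": 0, "dz": -33, "roll": 0, "jaw": -1}
    - {"dx": 2.3, "dy": -38, "dz": 0, "roll": 0, "jaw": -1}
    - {"dx": 2.3, "dy": -38, "dz": 0, "roll": 0, "jaw": -1}
    - {"dx": 2.3, "dy": -38, "dz": 0, "roll": 0, "jaw": -1}
    - {"dx": 2.3, "dy": -38, "dz": 0, "roll": 0, "jaw": -1}
    - {"dx": 2.3, "dy": -38, "dz": 0, "roll": 0, "jaw": -1}
    - {"dx": 2.3, "dy": -38, "dz": 0, "roll": 0, "jaw": -1}
    - {"dx": 2.3, "dy": -38, "dz": 0, "roll": 0, "jaw": -1}
    - {"dx": 2.3, "dy": -38, "dz": 0, "roll": 0, "jaw": -1}
    - {"dx": 2.3, "dy": -36, "dz": 0, "roll": 0, "jaw": -1}

```text
time_s: 5.63
ee_pos: [0.4746, -0.3197, 0.2518]
eef_rot: [-3.142, 0.0, 3.141]
force: [-0.5, 1.6, 0.5]
grip_width: 0.0639
grip_force: 0.0
```

```bash
python3 - <<'E'
from h import *
o=get_obs(); print(o['qpos'],o['ee_pos'],o['eef_rot'])
c=cam('wrist'); save('w3.png',c['frame'],1.25)
s=cam('scene'); d=cam('side'); save('lev2.png',d['frame'][150:230,240:330],4)
E
```

```text
[-6.56714125e-01  3.19636292e-01  1.38778993e+00  2.07352018e-05
  1.43407510e+00 -2.22724263e+00] [ 0.47464216 -0.31966044  0.25180851] [-3.14155319e+00  8.48862499e-05  3.14132201e+00]
```

View pics/w3.png

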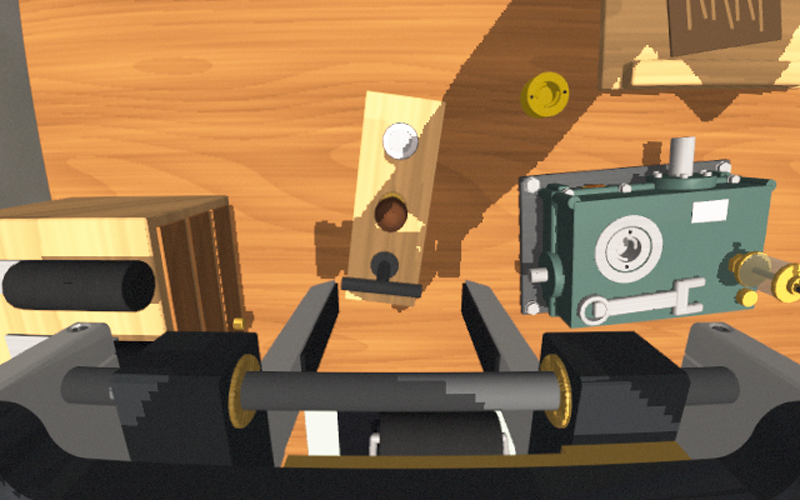

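The wrist view shows the puller top at (400,140), the burnisher at (390,213), the T-key at (383,285) and the plug at (629,247). Next I compute the centres.

```bash
python3 - <<'E'
from h import *
c=cam('wrist'); f=c['frame']; h=cv2.cvtColor(f,cv2.COLOR_RGB2HSV)
m=(((h[...,1]<45)&(h[...,2]>90))*255).astype(np.uint8)
for n,(u,v),z in(('puller',(320,112),.134),('plugring',(503,198),.09)):
    cs=cv2.findContours(m,cv2.RETR_EXTERNAL,cv2.CHAIN_APPROX_NONE)[0]
    k=max([k for k in cs if np.hypot(*(k[:,0].mean(0)-(u,v)))<15],key=len,default=None)
    if k is None: print(n,'none'); continue
    (x,y),ax,a=cv2.fitEllipse(cv2.convexHull(k)); print(n,(x,y),ax,onz(c,(x,y),z),cv2.contourArea(k))
    Q=depth(c,[(x,y)]); print(Q)
E
```

```text
puller (319.3608703613281, 112.55609130859375) (27.930513381958008, 29.051877975463867) [[ 0.39464406 -0.31880747  0.134     ]] 606.0
[[ 0.39466615 -0.31880631  0.1350074 ]]
plugring (502.4861145019531, 198.5608673095703) (51.04010772705078, 59.33264923095703) [[ 0.49283632 -0.09737341  0.09      ]] 2319.0
[[ 0.49806972 -0.08475458  0.07057536]]
```

Emit:
send_rows:
  rows:
    - {"dx": 26, "dy": 0.3, "dz": 0, "roll": 0, "jaw": -1}
    - {"dx": 27, "dy": 0.3, "dz": 0, "roll": 0, "jaw": -1}
    - {"dx": 27, "dy": 0.3, "dz": 0, "roll": 0, "jaw": -1}
    - {"dx": 0, "dy": 0, "dz": 30, "roll": 0, "jaw": -1}
    - {"dx": 0, "dy": 0, "dz": 35, "roll": 0, "jaw": -1}
    - {"dx": 0, "dy": 0, "dz": 35, "roll": 0, "jaw": -1}
    - {"dx": 0, "dy": 0, "dz": 35, "roll": 0, "jaw": -1}
    - {"dx": 0, "dy": 0, "dz": 22, "roll": 0, "jaw": -1}
    - {"dx": 0, "dy": 0, "dz": 0, "roll": 0, "jaw": -1}

```text
time_s: 6.58
ee_pos: [0.3939, -0.314, 0.0911]
eef_rot: [3.137, -0.005, -3.14]
force: [-0.5, 0.7, -1.4]
grip_width: 0.0938
grip_force: 0.0
```

Emit:
send_rows:
  rows:
    - {"dx": 0, "dy": 0, "dz": 0, "roll": 0, "jaw": 1}
    - {"dx": 0, "dy": 0, "dz": 0, "roll": 0, "jaw": 1}
    - {"dx": 0, "dy": 0, "dz": 0, "roll": 0, "jaw": 1}
    - {"dx": 0, "dy": 0, "dz": 0, "roll": 0, "jaw": 1}
    - {"dx": 0, "dy": 0, "dz": 0, "roll": 0, "jaw": 1}
    - {"dx": 0, "dy": 0, "dz": 0, "roll": 0, "jaw": 1}
    - {"dx": 0, "dy": 0, "dz": 0, "roll": 0, "jaw": 1}
    - {"dx": 0, "dy": 0, "dz": 0, "roll": 0, "jaw": 1}
  force: 45

```text
time_s: 7.25
ee_pos: [0.3952, -0.3167, 0.0951]
eef_rot: [-3.141, 0.0, 3.142]
force: [0.2, 0.7, 0.4]
grip_width: 0.0443
grip_force: 0.0
```

Emit:
send_rows:
  rows:
    - {"dx": 0, "dy": 0, "dz": 0, "roll": 0, "jaw": 1}
    - {"dx": 0, "dy": 0, "dz": 0, "roll": 0, "jaw": 1}
    - {"dx": 0, "dy": 0, "dz": 0, "roll": 0, "jaw": 1}
    - {"dx": 0, "dy": 0, "dz": 0, "roll": 0, "jaw": 1}
    - {"dx": 0, "dy": 0, "dz": 0, "roll": 0, "jaw": 1}
    - {"dx": 0, "dy": 0, "dz": 0, "roll": 0, "jaw": 1}
  force: 45

```text
time_s: 7.75
ee_pos: [0.3952, -0.3168, 0.095]
eef_rot: [-3.141, 0.0, -3.141]
force: [0.2, -1.3, 1.2]
grip_width: 0.0272
grip_force: 45.0
```

Emit:
send_rows:
  rows:
    - {"dx": 0, "dy": 0, "dz": -15, "roll": 0, "jaw": 1}
    - {"dx": 0, "dy": 0, "dz": -25, "roll": 0, "jaw": 1}
    - {"dx": 0, "dy": 0, "dz": -30, "roll": 0, "jaw": 1}
    - {"dx": 0, "dy": 0, "dz": -30, "roll": 0, "jaw": 1}
    - {"dx": -12.2, "dy": 27.4, "dz": 0, "roll": 0, "jaw": 1}
    - {"dx": -12.2, "dy": 27.4, "dz": 0, "roll": 0, "jaw": 1}
    - {"dx": -12.2, "dy": 27.4, "dz": 0, "roll": 0, "jaw": 1}
    - {"dx": -12.2, "dy": 27.4, "dz": 0, "roll": 0, "jaw": 1}
    - {"dx": -12.2, "dy": 27.4, "dz": 0, "roll": 0, "jaw": 1}
    - {"dx": -12.2, "dy": 27.4, "dz": 0, "roll": 0, "jaw": 1}
    - {"dx": -12.2, "dy": 27.4, "dz": 0, "roll": 0, "jaw": 1}
    - {"dx": -12.2, "dy": 27.4, "dz": 0, "roll": 0, "jaw": 1}

```text
time_s: 8.75
ee_pos: [0.4929, -0.0959, 0.1946]
eef_rot: [3.141, -0.001, -3.142]
force: [0.9, -0.2, -2.0]
grip_width: 0.0271
grip_force: 45.0
```

Emit:
send_rows:
  rows:
    - {"dx": 0, "dy": 0, "dz": 0, "roll": -7, "jaw": 1}
    - {"dx": 0, "dy": 0, "dz": 0, "roll": -7, "jaw": 1}
    - {"dx": 0, "dy": 0, "dz": 0, "roll": -7, "jaw": 1}
    - {"dx": 0, "dy": 0, "dz": 0, "roll": -7, "jaw": 1}
    - {"dx": 0, "dy": 0, "dz": 0, "roll": -7, "jaw": 1}
    - {"dx": 0, "dy": 0, "dz": 0, "roll": -3, "jaw": 1}
    - {"dx": 0, "dy": 0, "dz": 0, "roll": 0, "jaw": 1}
    - {"dx": 0, "dy": 0, "dz": 0, "roll": 0, "jaw": 1}
    - {"dx": 0, "dy": 0, "dz": 0, "roll": 0, "jaw": 1}

```text
time_s: 9.5
ee_pos: [0.4926, -0.0974, 0.1948]
eef_rot: [3.141, -0.0, -2.48]
force: [0.2, 0.2, -1.8]
grip_width: 0.0271
grip_force: 45.0
```

```bash
python3 - <<'E'
from h import *
o=get_obs(); print(o['qpos'],o['ee_pos'],o['eef_rot'],o['force'],o['grip_width'])
s=cam('scene'); d=cam('side'); w=cam('wrist')
t=o['ee_pos']
A=[]
for c in(s,d):
    p=cv2.projectPoints((t+[0,0,-.06]).reshape(1,3),c['R'],c['t'],c['K'],c['D'])[0].ravel().astype(int)
    print(p); f=c['frame'][p[1]-40:p[1]+40,p[0]-30:p[0]+30]; A.append(cv2.resize(f,(360,480),interpolation=cv2.INTER_CUBIC)); print(p-[30,40])
save('c2.png',np.hstack(A))
E
```

```text
[-2.68175905e-01  2.03012104e-01  1.66772744e+00  2.97347828e-05
  1.27129011e+00 -2.50009333e+00] [ 0.49264293 -0.09741126  0.19475857] [ 3.14122553e+00 -2.38740545e-04 -2.48048029e+00] [ 0.21010567  0.205784   -1.75989274] 0.027072440338910337
[326 166]
[296 126]
[306 230]
[276 190]
```

View pics/c2.png

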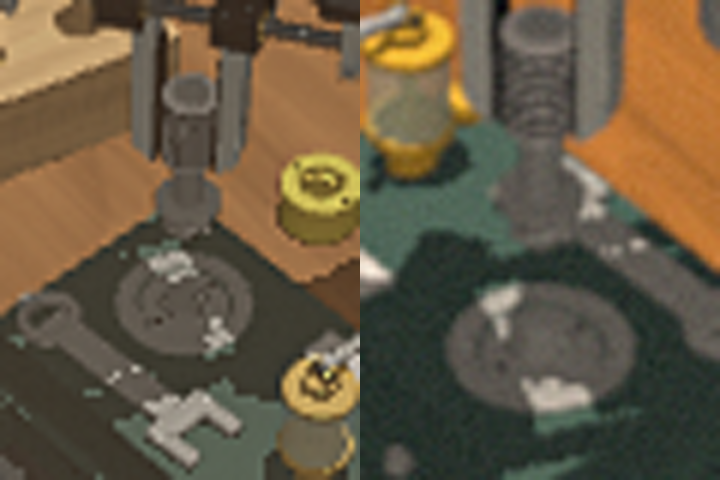

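The picture (scene crop left, side crop right) shows the puller held upright over the plug, with its top at (190,93) and (538,30). The ring centre is at (184,303) and (541,346). The lever is lying flat. I check the lateral offset numerically.

```bash
python3 - <<'E'
from h import *
s=cam('scene'); d=cam('side'); w=cam('wrist')
S=lambda x,y:(296+x/6-.4,126+y/6-.4); D=lambda x,y:(276+(x-360)/6-.4,190+y/6-.4)
print('top',tri([(s,S(190,93)),(d,D(538,30))]))
print('ring',tri([(s,S(184,303)),(d,D(541,346))]))
print('onz',onz(s,S(190,93),.234-.0005),onz(d,D(538,30),.234),onz(s,S(184,303),.09),onz(d,D(541,346),.09))
E
```

```text
top [ 0.49017557 -0.09939947  0.23174221]
ring [ 0.49152622 -0.0984424   0.08937248]
onz [[ 0.49313203 -0.09909686  0.2335    ]] [[ 0.48687286 -0.10066728  0.234     ]] [[ 0.49306711 -0.09876691  0.09      ]] [[ 0.49005589 -0.09813918  0.09      ]]
```

Emit:
send_rows:
  rows:
    - {"dx": -0.7, "dy": 0, "dz": 10, "roll": 0, "jaw": 1}
    - {"dx": 0, "dy": 0, "dz": 15, "roll": 0, "jaw": 1}
    - {"dx": 0, "dy": 0, "dz": 13, "roll": 0, "jaw": 1}
    - {"dx": 0, "dy": 0, "dz": 6, "roll": 0, "jaw": 1}
    - {"dx": 0, "dy": 0, "dz": 3, "roll": 0, "jaw": 1}
    - {"dx": 0, "dy": 0, "dz": 2, "roll": 0, "jaw": 1}
    - {"dx": 0, "dy": 0, "dz": 1.5, "roll": 0, "jaw": 1}
    - {"dx": 0, "dy": 0, "dz": 1.5, "roll": 0, "jaw": 1}
    - {"dx": 0, "dy": 0, "dz": 0, "roll": 0, "jaw": 1}

```text
time_s: 10.55
ee_pos: [0.4934, -0.0971, 0.1431]
eef_rot: [-3.141, 0.0, -2.478]
force: [0.5, 0.2, -1.4]
grip_width: 0.0274
grip_force: 45.0
```

Emit:
send_rows:
  rows:
    - {"dx": 0, "dy": 0, "dz": 1, "roll": 0, "jaw": 1}
    - {"dx": 0, "dy": 0, "dz": 1, "roll": 0, "jaw": 1}
    - {"dx": 0, "dy": 0, "dz": 0, "roll": 0, "jaw": 1}

```text
time_s: 10.8
ee_pos: [0.4933, -0.097, 0.1409]
eef_rot: [-3.142, 0.0, -2.478]
force: [-0.8, 0.3, -2.3]
grip_width: 0.0276
grip_force: 45.0
```

Emit:
send_rows:
  rows:
    - {"dx": 0, "dy": 0, "dz": 1, "roll": 0, "jaw": 1}
    - {"dx": 0, "dy": 0, "dz": 1, "roll": 0, "jaw": 1}
    - {"dx": 0, "dy": 0, "dz": 0, "roll": 0, "jaw": 1}

```text
time_s: 11.05
ee_pos: [0.4932, -0.097, 0.1387]
eef_rot: [3.141, -0.0, -2.478]
force: [-0.5, -0.9, -1.3]
grip_width: 0.0273
grip_force: 45.0
```

Emit:
send_rows:
  rows:
    - {"dx": 0, "dy": 0, "dz": 1, "roll": 0, "jaw": 1}
    - {"dx": 0, "dy": 0, "dz": 1, "roll": 0, "jaw": 1}
    - {"dx": 0, "dy": 0, "dz": 0, "roll": 0, "jaw": 1}

```text
time_s: 11.3
ee_pos: [0.4936, -0.097, 0.1379]
eef_rot: [-3.141, 0.001, -2.478]
force: [-3.0, 1.7, 8.4]
grip_width: 0.0275
grip_force: 45.0
```

Emit:
send_rows:
  rows:
    - {"dx": 0, "dy": 0, "dz": 0.35, "roll": 7, "jaw": 1}
    - {"dx": 0, "dy": 0, "dz": 0.35, "roll": 7, "jaw": 1}
    - {"dx": 0, "dy": 0, "dz": 0.35, "roll": 7, "jaw": 1}
    - {"dx": 0, "dy": 0, "dz": 0.35, "roll": 7, "jaw": 1}
    - {"dx": 0, "dy": 0, "dz": 0.35, "roll": 7, "jaw": 1}
    - {"dx": 0, "dy": 0, "dz": 0.35, "roll": 7, "jaw": 1}

```text
time_s: 11.8
ee_pos: [0.4938, -0.0971, 0.1359]
eef_rot: [-3.141, 0.002, 3.066]
force: [-2.6, 1.2, 8.4]
grip_width: 0.0271
grip_force: 45.0
```

Emit:
send_rows:
  rows:
    - {"dx": 0, "dy": 0, "dz": 0.35, "roll": 7, "jaw": 1}
    - {"dx": 0, "dy": 0, "dz": 0.35, "roll": 7, "jaw": 1}
    - {"dx": 0, "dy": 0, "dz": 0.35, "roll": 7, "jaw": 1}
    - {"dx": 0, "dy": 0, "dz": 0.35, "roll": 7, "jaw": 1}
    - {"dx": 0, "dy": 0, "dz": 0.35, "roll": 7, "jaw": 1}
    - {"dx": 0, "dy": 0, "dz": 0.35, "roll": 7, "jaw": 1}

```text
time_s: 12.3
ee_pos: [0.4936, -0.097, 0.1337]
eef_rot: [3.141, 0.001, 2.333]
force: [-3.8, 1.1, 11.0]
grip_width: 0.0274
grip_force: 45.0
```

Emit:
send_rows:
  rows:
    - {"dx": 0, "dy": 0, "dz": 0.35, "roll": 7, "jaw": 1}
    - {"dx": 0, "dy": 0, "dz": 0.35, "roll": 7, "jaw": 1}
    - {"dx": 0, "dy": 0, "dz": 0.35, "roll": 7, "jaw": 1}
    - {"dx": 0, "dy": 0, "dz": 0.35, "roll": 7, "jaw": 1}
    - {"dx": 0, "dy": 0, "dz": 0.35, "roll": 7, "jaw": 1}
    - {"dx": 0, "dy": 0, "dz": 0.35, "roll": 7, "jaw": 1}
    - {"dx": 0, "dy": 0, "dz": 0.35, "roll": 7, "jaw": 1}
    - {"dx": 0, "dy": 0, "dz": 0.35, "roll": 7, "jaw": 1}

```text
time_s: 12.97
ee_pos: [0.4932, -0.0971, 0.1311]
eef_rot: [3.141, 0.0, 1.356]
force: [-7.9, 0.7, 13.9]
grip_width: 0.0275
grip_force: 45.0
```

```bash
python3 -c "
from h import *
o=get_obs();print(o)"
```

```text
{'time_s': 12.9667, 'qpos': array([-2.67125539e-01,  2.72327654e-01,  1.73958813e+00, -3.80117650e-04,
        1.12948885e+00, -5.17359249e-02]), 'joint_vel': array([-9.94490623e-04,  5.18856041e-03,  3.28042667e-03,  4.00682813e-05,
       -7.28466115e-03,  1.45565376e+00]), 'tau': array([  0.12226765, -42.5376606 , -31.06240511,   0.38227553,
        -2.31773481,  -2.99191274]), 'ee_pos': array([ 0.49320539, -0.09712416,  0.13108631]), 'eef_rot': array([3.14142269e+00, 3.52992158e-04, 1.35556901e+00]), 'force': array([-7.92364757,  0.69032951, 13.93542574]), 'moment': array([0.17571945, 1.84216517, 0.04845657]), 'grip_force': 45.01111328601837, 'grip_width': 0.027500458710737564}
```

Emit:
send_rows:
  rows:
    - {"dx": 0, "dy": -0.4, "dz": 0.1, "roll": 7, "jaw": 1}
    - {"dx": 0, "dy": 0, "dz": 0.3, "roll": 7, "jaw": 1}
    - {"dx": 0, "dy": 0, "dz": 0.35, "roll": 7, "jaw": 1}
    - {"dx": 0, "dy": 0, "dz": 0.35, "roll": 7, "jaw": 1}
    - {"dx": 0, "dy": 0, "dz": 0.35, "roll": 7, "jaw": 1}
    - {"dx": 0, "dy": 0, "dz": 0.35, "roll": 7, "jaw": 1}
    - {"dx": 0, "dy": 0, "dz": 0.35, "roll": 7, "jaw": 1}
    - {"dx": 0, "dy": 0, "dz": 0.35, "roll": 7, "jaw": 1}

```text
time_s: 13.63
ee_pos: [0.4929, -0.0968, 0.1284]
eef_rot: [3.142, -0.0, 0.378]
force: [-4.7, 3.7, 10.8]
grip_width: 0.027
grip_force: 45.0
```

Emit:
send_rows:
  rows:
    - {"dx": 0, "dy": 0, "dz": 0.35, "roll": 7, "jaw": 1}
    - {"dx": 0, "dy": 0, "dz": 0.35, "roll": 7, "jaw": 1}
    - {"dx": 0, "dy": 0, "dz": 0.35, "roll": 7, "jaw": 1}
    - {"dx": 0, "dy": 0, "dz": 0.35, "roll": 7, "jaw": 1}

```text
time_s: 13.97
ee_pos: [0.4929, -0.0966, 0.1268]
eef_rot: [-3.141, -0.0, -0.111]
force: [-3.7, 3.5, 7.7]
grip_width: 0.0273
grip_force: 45.0
```

```bash
python3 -c "
from h import *
o=get_obs();print(o['qpos'],o['force'],o['moment'],o['tau'])"
```

```text
[-2.66770332e-01  2.76936007e-01  1.74474792e+00  6.05033287e-04
  1.11973176e+00  1.41435470e+00] [-3.68093093  3.46949961  7.65123422] [0.82155567 1.03075992 0.01351022] [ -1.50619693 -45.27297735 -31.59710526  -0.61304217  -1.47162672
  -3.02213922]
```

Emit:
send_rows:
  rows:
    - {"dx": 0, "dy": 0, "dz": 0.35, "roll": 7, "jaw": 1}
    - {"dx": 0, "dy": 0, "dz": 0.35, "roll": 7, "jaw": 1}
    - {"dx": 0, "dy": 0, "dz": 0.35, "roll": 7, "jaw": 1}
    - {"dx": 0, "dy": 0, "dz": 0, "roll": 0, "jaw": 1}

```text
time_s: 14.3
ee_pos: [0.4929, -0.0966, 0.1254]
eef_rot: [-3.141, 0.0, -0.478]
force: [-3.2, 3.4, 5.2]
grip_width: 0.0275
grip_force: 45.0
```

Emit:
send_rows:
  rows:
    - {"dx": 0, "dy": 0, "dz": 0.25, "roll": 5, "jaw": 1}
    - {"dx": 0, "dy": 0, "dz": 0.25, "roll": 5, "jaw": 1}
    - {"dx": 0, "dy": 0, "dz": 0, "roll": 0, "jaw": 1}

```text
time_s: 14.55
ee_pos: [0.4931, -0.0966, 0.125]
eef_rot: [-3.141, -0.0, -0.648]
force: [-2.7, 2.8, 6.5]
grip_width: 0.0274
grip_force: 45.0
```

```bash
python3 -c "
from h import *
o=get_obs();print(o['qpos'],o['force'],o['moment'],o['tau'])"
```

```text
[-2.66766596e-01  2.79385397e-01  1.74619489e+00  6.92605789e-04
  1.11548158e+00  1.95140115e+00] [-2.71487267  2.79257954  6.54000015] [ 0.76182623  0.78573723 -0.08329191] [ -1.27058879 -45.90161204 -31.51175022  -0.61922019  -1.18655808
   1.8575282 ]
```

Emit:
send_rows:
  rows:
    - {"dx": 0, "dy": 0, "dz": 0.25, "roll": 5, "jaw": 1}
    - {"dx": 0, "dy": 0, "dz": 0.25, "roll": 5, "jaw": 1}
    - {"dx": 0, "dy": 0, "dz": 0.1, "roll": 5, "jaw": 1}
    - {"dx": 0, "dy": 0, "dz": 0, "roll": 0, "jaw": 1}

```text
time_s: 14.88
ee_pos: [0.4935, -0.0969, 0.125]
eef_rot: [-3.14, -0.001, -0.909]
force: [-3.0, 3.5, 10.1]
grip_width: 0.0273
grip_force: 45.0
```

```bash
python3 -c "
from h import *
o=get_obs();print(o['qpos'],o['force'],o['moment'],o['tau'])"
```

```text
[-2.66873229e-01  2.79544467e-01  1.74605882e+00  3.56527067e-04
  1.11426125e+00  2.21319088e+00] [-2.98642716  3.52591837 10.08639346] [ 0.50903604  0.7590574  -0.08042257] [ -1.03754438 -43.85750413 -29.70692933  -0.54138774  -0.99589828
   1.87293559]
```

The collar is down: z stopped at 0.125 while turning and the force rose. Now I draw the plug.

Emit:
send_rows:
  rows:
    - {"dx": 0, "dy": 0, "dz": -1.5, "roll": 0, "jaw": 1}
    - {"dx": 0, "dy": 0, "dz": -2, "roll": 0, "jaw": 1}
    - {"dx": 0, "dy": 0, "dz": -2, "roll": 0, "jaw": 1}
    - {"dx": 0, "dy": 0, "dz": -2, "roll": 0, "jaw": 1}
  force: 55

```text
time_s: 15.22
ee_pos: [0.4924, -0.0969, 0.1305]
eef_rot: [3.14, 0.001, -0.906]
force: [2.3, -0.2, -14.8]
grip_width: 0.0272
grip_force: 55.0
```

Emit:
send_rows:
  rows:
    - {"dx": 0, "dy": 0, "dz": -2.5, "roll": 0, "jaw": 1}
    - {"dx": 0, "dy": 0, "dz": -2.5, "roll": 0, "jaw": 1}
    - {"dx": 0, "dy": 0, "dz": -2.5, "roll": 0, "jaw": 1}
    - {"dx": 0, "dy": 0, "dz": -2.5, "roll": 0, "jaw": 1}
    - {"dx": 0, "dy": 0, "dz": -2.5, "roll": 0, "jaw": 1}
    - {"dx": 0, "dy": 0, "dz": -2.5, "roll": 0, "jaw": 1}

```text
time_s: 15.72
ee_pos: [0.4932, -0.0971, 0.1473]
eef_rot: [-3.141, -0.001, -0.907]
force: [-1.1, -0.2, -5.5]
grip_width: 0.0272
grip_force: 55.0
```

Emit:
send_rows:
  rows:
    - {"dx": 0, "dy": 0, "dz": -3, "roll": 0, "jaw": 1}
    - {"dx": 0, "dy": 0, "dz": -4, "roll": 0, "jaw": 1}
    - {"dx": 0, "dy": 0, "dz": -4, "roll": 0, "jaw": 1}
    - {"dx": 0, "dy": 0, "dz": -5, "roll": 0, "jaw": 1}
    - {"dx": 0, "dy": 0, "dz": -8, "roll": 0, "jaw": 1}
    - {"dx": 0, "dy": 0, "dz": -12, "roll": 0, "jaw": 1}
    - {"dx": 0, "dy": 0, "dz": -15, "roll": 0, "jaw": 1}
    - {"dx": 0, "dy": 0, "dz": -18, "roll": 0, "jaw": 1}
    - {"dx": 0, "dy": 0, "dz": -18, "roll": 0, "jaw": 1}
    - {"dx": 0, "dy": 0, "dz": -15, "roll": 0, "jaw": 1}
    - {"dx": 0, "dy": 0, "dz": -8, "roll": 0, "jaw": 1}
    - {"dx": 0, "dy": 0, "dz": -2, "roll": 0, "jaw": 1}

```text
time_s: 16.72
ee_pos: [0.4933, -0.097, 0.2601]
eef_rot: [-3.14, -0.002, -0.907]
force: [0.2, -0.7, -4.1]
grip_width: 0.0273
grip_force: 55.0
```

Emit:
send_rows:
  rows:
    - {"dx": 0, "dy": 0, "dz": 0, "roll": -3, "jaw": 1}
    - {"dx": 0, "dy": 0, "dz": 0, "roll": -5, "jaw": 1}
    - {"dx": 0, "dy": 0, "dz": 0, "roll": -7, "jaw": 1}
    - {"dx": 0, "dy": 0, "dz": 0, "roll": -7, "jaw": 1}
    - {"dx": 0, "dy": 0, "dz": 0, "roll": -7, "jaw": 1}
    - {"dx": 0, "dy": 0, "dz": 0, "roll": -7, "jaw": 1}
    - {"dx": 0, "dy": 0, "dz": 0, "roll": -7, "jaw": 1}
    - {"dx": 0, "dy": 0, "dz": 0, "roll": -7, "jaw": 1}
    - {"dx": 0, "dy": 0, "dz": 0, "roll": -5, "jaw": 1}
    - {"dx": 0, "dy": 0, "dz": 0, "roll": -3, "jaw": 1}
    - {"dx": 0, "dy": 0, "dz": 0, "roll": 0, "jaw": 1}

```text
time_s: 17.63
ee_pos: [0.4927, -0.0969, 0.2576]
eef_rot: [-3.141, 0.001, 0.107]
force: [0.5, 0.6, -4.3]
grip_width: 0.0273
grip_force: 55.0
```

```bash
python3 - <<'E'
from h import *
o=get_obs(); print(o['time_s'],o['qpos'],o['ee_pos'],o['eef_rot'],o['force'])
y=o['eef_rot'][2]; e=np.array([.398,.3175])-o['ee_pos'][:2]
print('dx,dy mm',1000*(e@[np.cos(y),np.sin(y)]),1000*(e@[np.sin(y),-np.cos(y)]))
d=cam('side');s=cam('scene'); P=cloud(d)
# plug bottom/height profile on held thing
for c in (d,s):
    P=cloud(c); m=(c['z_map']>0)&(np.hypot(P[...,0]-o['ee_pos'][0],P[...,1]-o['ee_pos'][1])<.032)&(P[...,2]>.11)&(P[...,2]<.235)
    for z in np.arange(.16,.235,.006):
        k=m&(abs(P[...,2]-z)<.003); q=P[k]; 
        if len(q)>2: print(round(z,3),len(q),np.round(np.ptp(q[:,:2]@np.array([[.7,.7],[-.7,.7]]),0)*1000))
w=cam('wrist'); f=w['frame']
# bearing dark/grey in tray seen by scene
h=cv2.cvtColor(s['frame'],cv2.COLOR_RGB2HSV); print(onz(s,(538/1.25,361/1.25),.014), onz(d,(274/1.25,232/1.25),.014))
E
```

```text
17.6333 [-2.67117918e-01  1.56031650e-01  1.57548351e+00  5.81076093e-06
  1.41135187e+00  1.19641014e+00] [ 0.49266503 -0.09687428  0.25762658] [-3.14112127e+00  1.18400569e-03  1.07267620e-01] [ 0.5033864   0.62530682 -4.34105833]
dx,dy mm -49.75717536386125 -422.12762880480136
0.196 31 [38. 21.]
0.202 51 [41. 23.]
0.208 45 [42. 22.]
0.214 57 [42. 21.]
0.22 124 [43. 39.]
0.226 93 [34. 33.]
0.232 26 [22. 26.]
0.196 8 [38. 13.]
0.202 21 [38. 16.]
0.208 23 [38. 20.]
0.214 23 [38. 16.]
0.22 61 [41. 41.]
0.226 58 [39. 36.]
0.232 18 [26. 28.]
[[0.47261045 0.33101651 0.014     ]] [[0.46499008 0.32630518 0.014     ]]
```

Emit:
send_rows:
  rows:
    - {"dx": -2, "dy": -17, "dz": 0, "roll": 0, "jaw": 1}
    - {"dx": -4.5, "dy": -38, "dz": 0, "roll": 0, "jaw": 1}
    - {"dx": -4.5, "dy": -38, "dz": 0, "roll": 0, "jaw": 1}
    - {"dx": -4.5, "dy": -38, "dz": 0, "roll": 0, "jaw": 1}
    - {"dx": -4.5, "dy": -38, "dz": 0, "roll": 0, "jaw": 1}
    - {"dx": -4.5, "dy": -38, "dz": 0, "roll": 0, "jaw": 1}
    - {"dx": -4.5, "dy": -38, "dz": 0, "roll": 0, "jaw": 1}
    - {"dx": -4.5, "dy": -38, "dz": 0, "roll": 0, "jaw": 1}
    - {"dx": -4.5, "dy": -38, "dz": 0, "roll": 0, "jaw": 1}
    - {"dx": -4.5, "dy": -38, "dz": 0, "roll": 0, "jaw": 1}
    - {"dx": -4.5, "dy": -38, "dz": 0, "roll": 0, "jaw": 1}
    - {"dx": -2.5, "dy": -24, "dz": 0, "roll": 0, "jaw": 1}

```text
time_s: 18.78
ee_pos: [0.3983, 0.3195, 0.2582]
eef_rot: [-3.141, 0.0, 0.105]
force: [0.5, -0.6, -4.7]
grip_width: 0.0271
grip_force: 55.0
```

Emit:
send_rows:
  rows:
    - {"dx": 0, "dy": 0, "dz": 0, "roll": 0, "jaw": 1}
    - {"dx": 0, "dy": 0, "dz": 10, "roll": 0, "jaw": 1}
    - {"dx": 0, "dy": 0, "dz": 20, "roll": 0, "jaw": 1}
    - {"dx": 0, "dy": 0, "dz": 28, "roll": 0, "jaw": 1}
    - {"dx": 0, "dy": 0, "dz": 28, "roll": 0, "jaw": 1}
    - {"dx": 0, "dy": 0, "dz": 28, "roll": 0, "jaw": 1}
    - {"dx": 0, "dy": 0, "dz": 20, "roll": 0, "jaw": 1}
    - {"dx": 0, "dy": 0, "dz": 10, "roll": 0, "jaw": 1}
    - {"dx": 0, "dy": 0, "dz": 0, "roll": 0, "jaw": 1}
    - {"dx": 0, "dy": 0, "dz": 0, "roll": 0, "jaw": 1}

```text
time_s: 19.62
ee_pos: [0.4001, 0.3162, 0.1148]
eef_rot: [-3.142, -0.0, 0.104]
force: [0.3, -0.1, -3.8]
grip_width: 0.027
grip_force: 55.0
```

```bash
python3 - <<'E'
from h import *
o=get_obs(); print(o['time_s'],o['qpos'],o['ee_pos'],o['eef_rot'],o['force'])
d=cam('side');s=cam('scene');w=cam('wrist')
t=o['ee_pos']; A=[]
for c in(s,d):
    p=cv2.projectPoints((t+[.02,0,-.05]).reshape(1,3),c['R'],c['t'],c['K'],c['D'])[0].ravel().astype(int)
    A.append(cv2.resize(c['frame'][p[1]-65:p[1]+65,p[0]-50:p[0]+50],(400,520),interpolation=cv2.INTER_CUBIC))
save('c3.png',np.hstack(A))
E
```

```text
19.6167 [ 5.97009381e-01  3.08044486e-01  1.73493254e+00 -5.24729764e-05
  1.09843294e+00  2.06417683e+00] [0.40005135 0.31617703 0.11483635] [-3.14154729e+00 -1.83037897e-04  1.03652739e-01] [ 0.27339524 -0.11182874 -3.78100972]
```

View pics/c3.png

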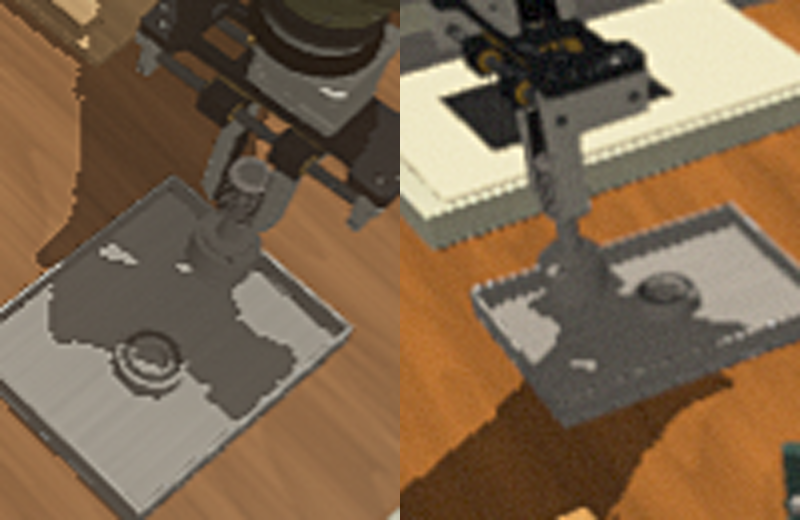

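The plug hangs upright over the free -x end of the tray, at left crop (222,240), with the bearing well clear at (150,360). I lower it gently.

Emit:
send_rows:
  rows:
    - {"dx": 0, "dy": 0, "dz": 10, "roll": 0, "jaw": 1}
    - {"dx": 0, "dy": 0, "dz": 15, "roll": 0, "jaw": 1}
    - {"dx": 0, "dy": 0, "dz": 10, "roll": 0, "jaw": 1}
    - {"dx": 0, "dy": 0, "dz": 6, "roll": 0, "jaw": 1}
    - {"dx": 0, "dy": 0, "dz": 3, "roll": 0, "jaw": 1}
    - {"dx": 0, "dy": 0, "dz": 2, "roll": 0, "jaw": 1}
    - {"dx": 0, "dy": 0, "dz": 1, "roll": 0, "jaw": 1}
    - {"dx": 0, "dy": 0, "dz": 0, "roll": 0, "jaw": 1}
    - {"dx": 0, "dy": 0, "dz": 0, "roll": 0, "jaw": 1}

```text
time_s: 20.52
ee_pos: [0.3999, 0.3167, 0.0678]
eef_rot: [-3.141, -0.001, 0.105]
force: [-0.6, 0.9, -3.6]
grip_width: 0.0273
grip_force: 55.0
```

Emit:
send_rows:
  rows:
    - {"dx": 0, "dy": 0, "dz": 0.7, "roll": 0, "jaw": 1}
    - {"dx": 0, "dy": 0, "dz": 0.7, "roll": 0, "jaw": 1}
    - {"dx": 0, "dy": 0, "dz": 0, "roll": 0, "jaw": 1}

```text
time_s: 20.77
ee_pos: [0.3998, 0.3166, 0.0661]
eef_rot: [-3.141, -0.0, 0.105]
force: [0.2, -0.0, -3.4]
grip_width: 0.0274
grip_force: 55.0
```

Emit:
send_rows:
  rows:
    - {"dx": 0, "dy": 0, "dz": 0.5, "roll": 0, "jaw": 1}
    - {"dx": 0, "dy": 0, "dz": 0.5, "roll": 0, "jaw": 1}
    - {"dx": 0, "dy": 0, "dz": 0, "roll": 0, "jaw": 1}

```text
time_s: 21.02
ee_pos: [0.3997, 0.3166, 0.0651]
eef_rot: [-3.141, -0.0, 0.105]
force: [-0.3, 0.4, -2.0]
grip_width: 0.0274
grip_force: 55.0
```

Emit:
send_rows:
  rows:
    - {"dx": 0, "dy": 0, "dz": 0.5, "roll": 0, "jaw": 1}
    - {"dx": 0, "dy": 0, "dz": 0.5, "roll": 0, "jaw": 1}
    - {"dx": 0, "dy": 0, "dz": 0, "roll": 0, "jaw": 1}

```text
time_s: 21.27
ee_pos: [0.3998, 0.3166, 0.0641]
eef_rot: [-3.141, -0.0, 0.105]
force: [-0.1, -0.2, 0.0]
grip_width: 0.0272
grip_force: 55.0
```

Emit:
send_rows:
  rows:
    - {"dx": 0, "dy": 0, "dz": 0.5, "roll": 0, "jaw": 1}
    - {"dx": 0, "dy": 0, "dz": 0, "roll": 0, "jaw": 1}
    - {"dx": 0, "dy": 0, "dz": 0, "roll": 0, "jaw": 1}

```text
time_s: 21.52
ee_pos: [0.3999, 0.3167, 0.064]
eef_rot: [-3.141, -0.001, 0.105]
force: [-0.8, -1.6, 4.2]
grip_width: 0.0272
grip_force: 55.0
```

Contact is at TCP 0.064, as predicted. I release and withdraw.

Emit:
send_rows:
  rows:
    - {"dx": 0, "dy": 0, "dz": 0, "roll": 0, "jaw": 0.4}
    - {"dx": 0, "dy": 0, "dz": 0, "roll": 0, "jaw": 0.2}
    - {"dx": 0, "dy": 0, "dz": 0, "roll": 0, "jaw": 0}
    - {"dx": 0, "dy": 0, "dz": 0, "roll": 0, "jaw": -0.4}
    - {"dx": 0, "dy": 0, "dz": 0, "roll": 0, "jaw": -0.5}
    - {"dx": 0, "dy": 0, "dz": 0, "roll": 0, "jaw": -0.5}
    - {"dx": 0, "dy": 0, "dz": 0, "roll": 0, "jaw": -0.5}
    - {"dx": 0, "dy": 0, "dz": 0, "roll": 0, "jaw": -0.5}
  force: 10

```text
time_s: 22.18
ee_pos: [0.3996, 0.3166, 0.0635]
eef_rot: [3.142, 0.0, 0.105]
force: [-0.3, 0.1, -0.1]
grip_width: 0.0691
grip_force: 0.0
```

Emit:
send_rows:
  rows:
    - {"dx": 0, "dy": 0, "dz": -10, "roll": 0, "jaw": -0.5}
    - {"dx": 0, "dy": 0, "dz": -20, "roll": 0, "jaw": -0.5}
    - {"dx": 0, "dy": 0, "dz": -30, "roll": 0, "jaw": -0.5}
    - {"dx": 0, "dy": 0, "dz": -30, "roll": 0, "jaw": -0.5}
    - {"dx": 0, "dy": 0, "dz": -30, "roll": 0, "jaw": -0.5}
    - {"dx": 0, "dy": 0, "dz": 0, "roll": 0, "jaw": -0.5}
    - {"dx": 0, "dy": 0, "dz": 0, "roll": 0, "jaw": -0.5}

```text
time_s: 22.77
ee_pos: [0.4001, 0.3169, 0.1855]
eef_rot: [-3.14, -0.003, 0.105]
force: [0.3, -0.3, -1.3]
grip_width: 0.0708
grip_force: 0.0
```

```bash
python3 - <<'E'
from h import *
o=get_obs(); print(o['time_s'],o['ee_pos'],o['force'],o['grip_width'])
for n in('side','scene'):
    c=cam(n); P=cloud(c); m=(c['z_map']>0)&(np.hypot(P[...,0]-.399,P[...,1]-.317)<.035)&(P[...,2]>.008)&(P[...,2]<.15)
    for z in np.arange(.012,.115,.008):
        q=P[m&(abs(P[...,2]-z)<.004)]
        if len(q)>2: print(n,round(z,3),len(q),np.round(q.mean(0)[:2],4))
    m=(c['z_map']>0)&(np.hypot(P[...,0]-.50,P[...,1]-.022)<.05)&(P[...,2]>.155)
    q=P[m]; print('lever',len(q),q[:,2].max() if len(q) else 0)
E
```

```text
22.7667 [0.40011697 0.31691757 0.18546765] [ 0.30008832 -0.26483213 -1.29692376] 0.07080389715959323
side 0.012 38 [0.3937 0.3009]
side 0.02 36 [0.3952 0.3011]
side 0.028 73 [0.396  0.3063]
side 0.036 52 [0.3977 0.3106]
side 0.044 13 [0.3981 0.311 ]
side 0.052 14 [0.3971 0.3108]
side 0.06 7 [0.3987 0.3104]
side 0.068 23 [0.3951 0.3069]
side 0.076 30 [0.3977 0.3068]
side 0.084 24 [0.3951 0.3071]
side 0.092 31 [0.3969 0.3056]
side 0.1 42 [0.3973 0.3101]
side 0.108 17 [0.4001 0.3098]
lever 69 0.1665949725931426
scene 0.012 27 [0.4149 0.3227]
scene 0.02 29 [0.4165 0.3242]
scene 0.028 95 [0.4094 0.3199]
scene 0.036 62 [0.4054 0.3169]
scene 0.044 10 [0.4075 0.3175]
scene 0.052 7 [0.4076 0.3186]
scene 0.068 15 [0.4129 0.3205]
scene 0.076 19 [0.4115 0.3189]
scene 0.084 19 [0.4118 0.3201]
scene 0.092 21 [0.4117 0.3206]
scene 0.1 62 [0.4052 0.3157]
scene 0.108 30 [0.4039 0.3166]
lever 54 0.16955049815887013
```

The plug and puller stand upright, with the top at about 0.104 m, and the lever is flat. The gripper is clear, so I hand in.

```bash
python3 -c "
from station import *
print(hand_in())"
```

```text
the job is handed in; nothing more can be done
None
```

The job is handed in, though no verdict came back: the lever is flat, the plug was drawn on the puller, and it stands upright in the tray with the puller still screwed in and the gripper clear.

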